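Close the casting flasks over their wax trees in order of size

TASK

The wax casting trees stand ready on their rubber bases, in a row on the carrying board from the smallest to the largest. Line the four steel flasks up along the row in the same order of size, each one lowered gently over the tree on the base that fits it until it stands upright on the floor of the collar. Leave the finished flower model standing where it is.

Things in the scene. Friction and masses are not known exactly. Their poses are not given: they have to be found in the camera images.
- flask_1: the smallest of four steel casting flasks: a plain stainless tube open at both ends, standing upright loose on the desk, 34 mm outside diameter, 50 mm high, wall 2 mm, 80 g. Origin: centre of its lower end, z up along the tube; its yaw means nothing.
- base_1: smallest of four fixed black rubber bases standing in order of size in a row. Round, 54 mm outside. A flask stands on its floor, 6 mm above the origin, inside a collar of 40 mm bore, bevelled to 48 mm at its top, 18 mm above the origin. Green wax tree in the middle: 14 mm across, top 48 mm above the origin. Origin: centre of underside, z up. Next larger base: centre 65 mm away.
- flask_2: the second smallest of four steel casting flasks: a plain stainless tube open at both ends, standing upright loose on the desk, 44 mm outside diameter, 60 mm high, wall 2 mm, 130 g. Origin: centre of its lower end, z up along the tube; its yaw means nothing.
- base_2: second smallest of four fixed black rubber bases standing in order of size in a row. Round, 64 mm outside. A flask stands on its floor, 6 mm above the origin, inside a collar of 50 mm bore, bevelled to 58 mm at its top, 18 mm above the origin. Green wax tree in the middle: 24 mm across, top 58 mm above the origin. Origin: centre of underside, z up. Next larger base: centre 75 mm away.
- flask_3: the second largest of four steel casting flasks: a plain stainless tube open at both ends, standing upright loose on the desk, 54 mm outside diameter, 70 mm high, wall 2 mm, 180 g. Origin: centre of its lower end, z up along the tube; its yaw means nothing.
- base_3: second largest of four fixed black rubber bases standing in order of size in a row. Round, 74 mm outside. A flask stands on its floor, 6 mm above the origin, inside a collar of 60 mm bore, bevelled to 68 mm at its top, 18 mm above the origin. Green wax tree in the middle: 34 mm across, top 68 mm above the origin. Origin: centre of underside, z up. Next larger base: centre 85 mm away.
- flask_4: the largest of four steel casting flasks: a plain stainless tube open at both ends, standing upright loose on the desk, 64 mm outside diameter, 80 mm high, wall 2 mm, 240 g. Origin: centre of its lower end, z up along the tube; its yaw means nothing.
- base_4: largest of four fixed black rubber bases standing in order of size in a row. Round, 84 mm outside. A flask stands on its floor, 6 mm above the origin, inside a collar of 70 mm bore, bevelled to 78 mm at its top, 18 mm above the origin. Green wax tree in the middle: 44 mm across, top 78 mm above the origin. Origin: centre of underside, z up. Board's end cleats 24 mm high.
- flower_model: a finished green wax flower on a black turning dish, loose: dish 116 mm across and 21 mm high, flower in its middle up to 144 mm high. Origin: centre of the dish's underside, z up. It is not part of the job and must stay as it is.
Not all that is in view belongs to the job. Leave any blue look-alike of the flask_3 alone. What is shaped like the flask_1 but pink is not meant.

How it is judged:
At the end, for the whole second after the job is handed in: Each flask stands at rest on the base of its own rank in size: within 6 mm of the base's centre, its lower end less than 9 mm above the base's underside (down on the floor of the collar), tilted less than 0.06 rad. The flower model stands upright within 15 mm of where it was (horizontal distance between flask_1 and base_1 below 0.006 m and z of flask_1 in the frame of base_1 below 0.009 m and angle between each of flask_1, flask_2, flask_3, flask_4's own z axis and vertical below 0.06 rad and linear speed of each of flask_1, flask_2, flask_3, flask_4 below 0.02 m/s and horizontal distance between flask_2 and base_2 below 0.006 m and z of flask_2 in the frame of base_2 below 0.009 m and horizontal distance between flask_3 and base_3 below 0.006 m and z of flask_3 in the frame of base_3 below 0.009 m and horizontal distance between flask_4 and base_4 below 0.006 m and z of flask_4 in the frame of base_4 below 0.009 m and distance of flower_model from where it was at the start of the episode below 0.015 m and angle between flower_model's own z axis and vertical below 0.1 rad); the robot touches nothing.
It fails at once if flask_1 is dropped into its base (faster than 0.5 m/s in the last 20 mm, a free fall of some 13 mm) or rammed down on base or tree (over 60 N) (contact force between flask_1 and base_1 above 60 N or (horizontal distance between flask_1 and base_1 below 0.015 m and z of flask_1 in the frame of base_1 below 0.026 m and linear speed of flask_1 above 0.5 m/s)).
It fails at once if flask_2 is dropped into its base (faster than 0.5 m/s in the last 20 mm, a free fall of some 13 mm) or rammed down on base or tree (over 60 N) (contact force between flask_2 and base_2 above 60 N or (horizontal distance between flask_2 and base_2 below 0.015 m and z of flask_2 in the frame of base_2 below 0.026 m and linear speed of flask_2 above 0.5 m/s)).
It fails at once if flask_3 is dropped into its base (faster than 0.5 m/s in the last 20 mm, a free fall of some 13 mm) or rammed down on base or tree (over 60 N) (contact force between flask_3 and base_3 above 60 N or (horizontal distance between flask_3 and base_3 below 0.015 m and z of flask_3 in the frame of base_3 below 0.026 m and linear speed of flask_3 above 0.5 m/s)).
It fails at once if flask_4 is dropped into its base (faster than 0.5 m/s in the last 20 mm, a free fall of some 13 mm) or rammed down on base or tree (over 60 N) (contact force between flask_4 and base_4 above 60 N or (horizontal distance between flask_4 and base_4 below 0.015 m and z of flask_4 in the frame of base_4 below 0.026 m and linear speed of flask_4 above 0.5 m/s)).
It fails at once if the flower model is pushed more than 15 mm or tipped (distance of flower_model from where it was at the start of the episode above 0.015 m or angle between flower_model's own z axis and vertical above 0.1 rad).
It also fails if it takes over 120 s, if anything falls off the work surface, if the arm or the gripper's body presses on something with over 40 N, if the wrist force passes 120 N, or if a joint passes its speed limit or range.

ROBOT

A 6-joint arm with a two-finger parallel gripper is mounted at the origin on a cart in front of the work surface, level with it; the furniture and walls round the work are solid. World frame = base frame: x ahead of the robot, y to its left, z up, the work surface at z = 0. Lengths are in m, angles in rad, forces in N, time in s.
With the tool pointing down it reaches from about 0.25 to 0.85 m from the base axis. Payload 12.5 kg.
Tool frame: the origin (TCP) lies midway between the tips of the shut fingers; the grasp point (between the pads) lies hold_point_z behind it (hold_point_z is the distance from the TCP to the grasp point, in m); z points along the fingers, y is the line along which they close (so a half turn about z gives the same grasp; the last joint's range is limited). The gripper opens to 93 mm and grips with 3 to 60 N. Pads are 15 mm wide; open, the fingers measure 128 mm over their backs; the gripper's body (75 mm by 188 mm) begins 65 mm behind the grasp point.
Start: joints at [-1.366, 0.351, 1.652, -0, 1.139, -0.085], TCP at [0.157, -0.527, 0.219] pointing down, gripper open.
Joint ranges: [-2.75, 2.75], [-0.79, 2.1], [0.01, 2.65], [-1.57, 4.71], [0.07, 3.14], [-2.87, 2.87]. Speed limits (rad/s): [2.22, 2.22, 2.79, 3.14, 3.14, 3.14].

INTERFACE

Orientations are given as a 3x3 rotation matrix whose columns are the frame's x, y, z axes.
In Python, from plant import move_pose, servo_line, goto_joints, move_gripper, dwell, ik, capture, MotionError, hand_in, get_t, get_joint_positions, get_dq, get_effort, get_eef_pos, get_tool_rot, get_wrist_force, get_moment, get_opening, get_gripper_force, hold_point_z gives the robot as it stands. Calls block until the motion is done:
- move_pose(position, orientation): joint-space move of the TCP to a pose.
- servo_line(position, frame=None, vel=0.15): straight line of the TCP; frame=None keeps the orientation; vel is the mean speed in m/s.
- goto_joints(angles): joint-space move.
- move_gripper(opening, grip_force=None): finger opening in m; grip_force is the grip in N (None keeps the last); returns when the fingers have stopped.
- dwell(seconds).
- ik(position, orientation): joint angles nearest the present ones, or None.
- capture(name): name is "side" or "top"; returns a dict with "image" (420x560x3 uint8, red, green, blue), "fx", "fy", "cx", "cy" (pixels), "extrinsics" (4x4, takes a point from world to camera coordinates). Camera axes: x right, y down, z forward; pixel columns grow to the right and rows downward; lengths in m; the calibration is good to about 2 mm. A picture is of the moment at which its call begins. There is no depth.
A pose or a line that the arm cannot do raises MotionError and nothing moves.
- hand_in(): hands the job in; it is judged then, once.
Readings, each from a call of its own:
- get_t(): time.
- get_joint_positions(): joint angles.
- get_dq(): joint speeds.
- get_effort(): joint torques, N m.
- get_eef_pos(): TCP position.
- get_tool_rot(): TCP orientation.
- get_wrist_force(): force on the tool from outside, world axes, zero at the start.
- get_moment(): the same for the moment, N m.
- get_opening(): finger opening in m.
- get_gripper_force(): force on a finger pad.
Only numpy, scipy, OpenCV 4.12 (cv2) and the standard library are available. Lean on these libraries where they do the work, as an engineer would, in place of code of your own. Each camera call takes 0.05 s, during which the arm holds its last target. There are 200 camera calls.

## Working session

There is one attempt and no reset: what is moved stays moved. The work goes in short steps, each a Python script; the robot and the scene stay as the last script left them, time stands still between calls to the robot, and variables do not carry over. Pictures are saved under pics/ and viewed, at most 14 in all, crops included, and the job is handed in when it is done.

```bash
ls; mkdir -p pics; python3 - <<'E'
from plant import *
import cv2,numpy as np
for n in("top","side"):
    c=capture(n);cv2.imwrite(f"pics/{n}0.png",cv2.resize(c["image"][:,:,::-1],(800,600),interpolation=cv2.INTER_CUBIC))
    cv2.imwrite(f"{n}_raw.png",c["image"][:,:,::-1])
    print(n,c["fx"],c["fy"],c["cx"],c["cy"]);print(np.round(c["extrinsics"],4).tolist())
print(hold_point_z if not callable(hold_point_z) else hold_point_z(),get_t())
print(get_tool_rot())
E
```

```text
pics
top 516.404628967147 516.404628967147 288.405955270304 204.36122864954683
[[0.0699, -0.9975, -0.0055, -0.0252], [-0.976, -0.0673, -0.207, 0.5516], [0.2061, 0.0199, -0.9783, 1.2215], [0.0, 0.0, 0.0, 1.0]]
side 458.8615231946846 458.8615231946846 281.7595479914311 216.7079650076127
[[0.9126, -0.4087, 0.0097, -0.5183], [-0.3573, -0.809, -0.4667, 0.2272], [0.1986, 0.4224, -0.8844, 1.0298], [0.0, 0.0, 0.0, 1.0]]
0.0188 0.1
[[ 9.58299233e-01  2.85766572e-01 -2.13760475e-04]
 [ 2.85766640e-01 -9.58298712e-01  1.00310573e-03]
 [ 8.18076973e-05 -1.02236106e-03 -9.99999474e-01]]
```

View pics/top0.png

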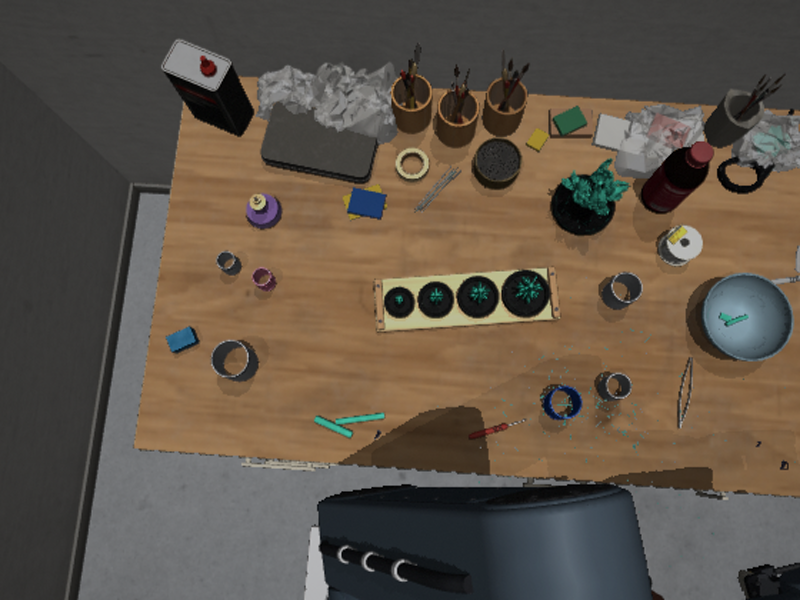

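View pics/side0.png

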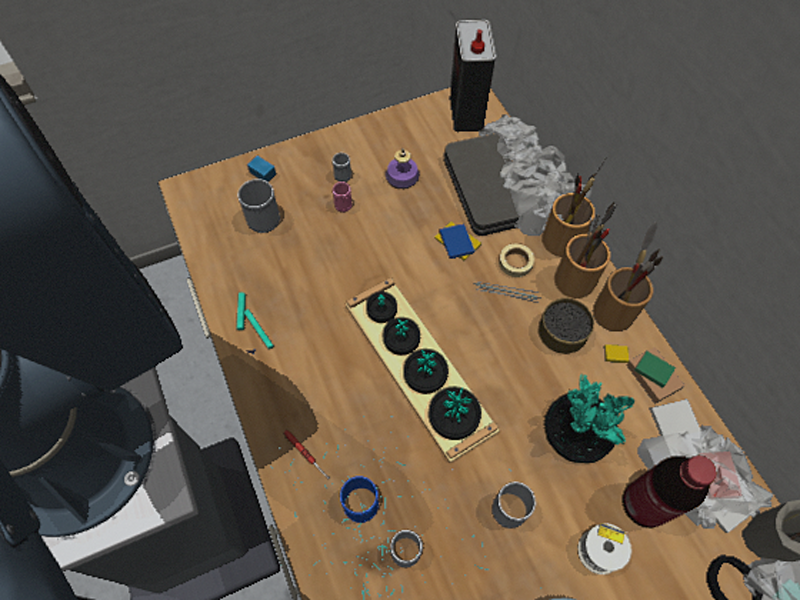

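The top view shows the targets at (800-px scale) flask_1 (228,262), flask_4 (234,360), flask_3 (623,289), flask_2 (617,385) and the bases at x=398, 436, 477, 525, y≈298. The pink tube is at (263,279) and the blue one at (563,402). The side view shows the same objects. Next I'll estimate positions and check them with overlays.

```bash
cat > v.py <<'E'
import numpy as np,cv2
from scipy.optimize import least_squares
C={"top":(516.4046,288.406,204.3612,np.array([[0.0699,-0.9975,-0.0055,-0.0252],[-0.976,-0.0673,-0.207,0.5516],[0.2061,0.0199,-0.9783,1.2215]])),
"side":(458.8615,281.7595,216.708,np.array([[0.9126,-0.4087,0.0097,-0.5183],[-0.3573,-0.809,-0.4667,0.2272],[0.1986,0.4224,-0.8844,1.0298]]))}
def proj(n,P):
    f,cx,cy,E=C[n];q=np.atleast_2d(P)@E[:,:3].T+E[:,3]
    return np.c_[cx+f*q[:,0]/q[:,2],cy+f*q[:,1]/q[:,2]]
def at(n,uv,z):
    f,cx,cy,E=C[n];R,t=E[:,:3],E[:,3]
    d=R.T@np.array([(uv[0]-cx)/f,(uv[1]-cy)/f,1]);o=-R.T@t
    return (o+d*(z-o[2])/d[2])[:2]
def circ(x,y,z,r):
    a=np.linspace(0,2*np.pi,72);return np.c_[x+r*np.cos(a),y+r*np.sin(a),0*a+z]
def draw(n,img,rings,c,half,s):
    """crop round pixel c, enlarge s times, draw rings (x,y,z,r,col)"""
    u0,v0=np.round(c).astype(int)-half
    k=cv2.resize(img[v0:v0+2*half[1],u0:u0+2*half[0]],None,fx=s,fy=s,interpolation=cv2.INTER_CUBIC)
    for x,y,z,r,col in rings:
        p=(proj(n,circ(x,y,z,r))-[u0,v0]+.5)*s
        cv2.polylines(k,[np.round(p).astype(np.int32)],True,col,1)
    return k
E
cat > m1.py <<'E'
from v import *
s=.7
T={1:(228,257),2:(617,380),3:(623,283),4:(234,353)}
S={1:(342,156),2:(407,541),3:(516,495),4:(257,190)}
TB={1:(398,300),2:(436,297),3:(477,294),4:(525,291)}
SB={1:(381,306),2:(401,335),3:(425,370),4:(455,412)}
img={n:cv2.imread(n+"_raw.png") for n in C}
rows=[]
F={}
for i in T:
    h=.04+.01*i; a=at("top",np.array(T[i])*s,h);b=at("side",np.array(S[i])*s,h);F[i]=(a+b)/2
    a2=at("top",np.array(TB[i])*s,.03);b2=at("side",np.array(SB[i])*s,.03)
    print(i,a.round(4),b.round(4),"base",a2.round(4),b2.round(4))
for n in C:
    rows.append(np.hstack([draw(n,img[n],[(*F[i],.04+.01*i,.012+.005*i,(0,0,255)),(*F[i],0,.012+.005*i,(0,255,255))],proj(n,[*F[i],.03])[0],np.array([20,20]),5) for i in T]))
cv2.imwrite("pics/fl.png",np.vstack(rows))
a=draw("top",img["top"],[],np.array([323,210]),np.array([70,27]),5.6)
b=draw("side",img["side"],[],np.array([296,257]),np.array([60,70]),4.2)
cv2.imwrite("pics/bt.png",a);cv2.imwrite("pics/bs.png",b)
E
python3 m1.py
```

```text
1 [0.5942 0.3416] [0.5977 0.3507] base [0.5416 0.0374] [0.5415 0.0319]
2 [ 0.4239 -0.3422] [ 0.4218 -0.3402] base [ 0.5516 -0.0293] [ 0.5504 -0.0323]
3 [ 0.59   -0.3477] [ 0.5893 -0.3478] base [ 0.562  -0.1013] [ 0.5604 -0.1059]
4 [0.4225 0.303 ] [0.4216 0.3134] base [ 0.5733 -0.1858] [ 0.5735 -0.19  ]
```

View pics/fl.png

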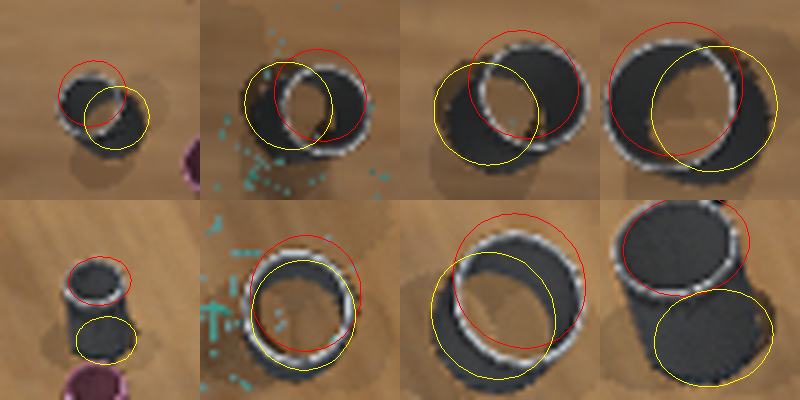

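View pics/bt.png

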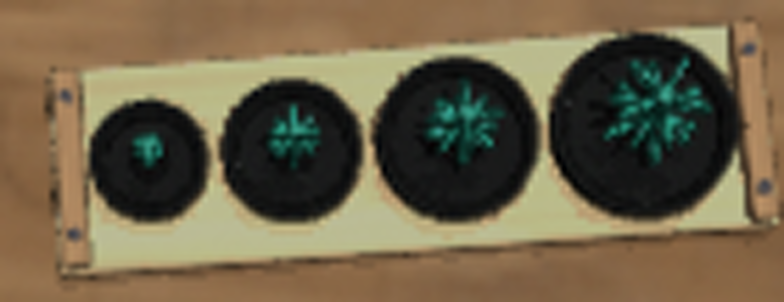

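View pics/bs.png

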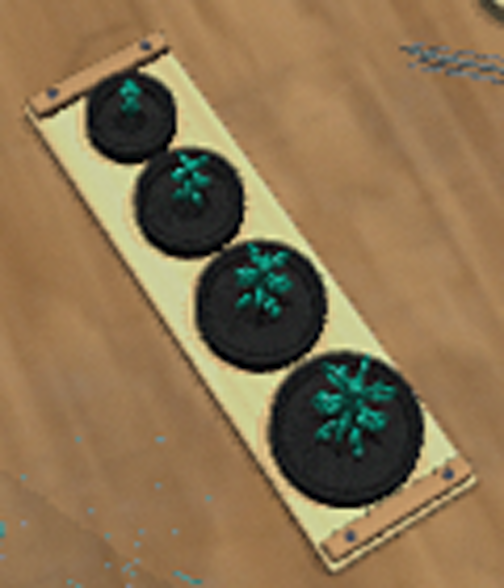

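The overlays put the true rims 2–3 raw px lower than my first readings. Rim centres in the crops are, top: (91.5,105), (325,110), (533,95), (671,105); side: (96,283), (300,308), (521,299), (676,249). The base outlines read cleanly in both board crops. I'll fit both sets now.

```bash
cat > m2.py <<'E'
from v import *
exec(open("m1.py").read().split("for n in C:")[0].replace("print(","(lambda *a:0)("))
rim={"top":{1:(91.5,105),2:(125,110),3:(133,95),4:(71,105)},"side":{1:(96,83),2:(100,108),3:(121,99),4:(76,49)}}
for i in T:
    h=.04+.01*i;pp=[]
    for n in C:
        o=np.round(proj(n,[*F[i],.03])[0]).astype(int)-20
        pp.append(at(n,np.array(rim[n][i])/5-.5+o,h))
    print("flask",i,*[p.round(4) for p in pp],np.mean(pp,0).round(4))
ext={"top":[(90,208,100,222),(221,362,79,221),(373,539,57,222),(549,740,33,220)],"side":[(87,177,71,163),(134,245,147,258),(195,328,239,373),(269,424,350,508)]}
org={"top":((253,183),5.6),"side":((236,187),4.2)}
D=[0,.065,.140,.225]
def res(p,cams=C):
    r=[]
    for n in cams:
        o,k=org[n]
        for i in range(4):
            x,y=p[0]+D[i]*np.cos(p[2]),p[1]+D[i]*np.sin(p[2]);R=.027+.005*i
            q=proj(n,np.vstack([circ(x,y,p[3],R),circ(x,y,p[3]+.018,R)]))
            e=np.array(ext[n][i])/k-.5
            r+=[q[:,0].min()-e[0]-o[0],q[:,0].max()-e[1]-o[0],q[:,1].min()-e[2]-o[1],q[:,1].max()-e[3]-o[1]]
    return np.array(r)
x0=[.535,.035,-1.42,.01]
for cams in (["top","side"],["top"],["side"]):
    s_=least_squares(res,x0,args=(cams,),x_scale=[.01,.01,.1,.01]);print(cams,s_.x.round(4),"rms px",np.sqrt(np.mean(s_.fun**2)).round(2))
    if len(cams)==2:
        p=s_.x;print([(round(p[0]+d*np.cos(p[2]),4),round(p[1]+d*np.sin(p[2]),4)) for d in D])
E
python3 m2.py
```

```text
flask 1 [0.5897 0.3457] [0.5935 0.3452] [0.5916 0.3454]
flask 2 [ 0.4156 -0.3438] [ 0.4184 -0.3457] [ 0.417  -0.3447]
flask 3 [ 0.5843 -0.3527] [ 0.5866 -0.3549] [ 0.5854 -0.3538]
flask 4 [0.4138 0.3094] [0.4165 0.3077] [0.4152 0.3085]
['top', 'side'] [ 0.5423  0.0362 -1.4327  0.0104] rms px 0.45
[(np.float64(0.5423), np.float64(0.0362)), (np.float64(0.5513), np.float64(-0.0282)), (np.float64(0.5616), np.float64(-0.1025)), (np.float64(0.5733), np.float64(-0.1867))]
['top'] [ 0.5408  0.0361 -1.4314  0.0103] rms px 0.22
['side'] [ 0.5442  0.0371 -1.4344  0.0084] rms px 0.24
```

Both views agree within 3 mm, and the spacing fit is good (rms 0.45 px, board 10 mm thick). I'll start with flask_2, then hover over base_2 and check.

```bash
cat > r.py <<'E'
from plant import *
import numpy as np,cv2
FL={1:(.5916,.3454),2:(.4170,-.3447),3:(.5854,-.3538),4:(.4152,.3085)}
BS={1:(.5423,.0362),2:(.5513,-.0282),3:(.5616,-.1025),4:(.5733,-.1867)}
GY={1:.138,2:.138,3:1.57,4:.138}; ZB=.0104; SAFE=.23
H=lambda i:.04+.01*i
def rot(yaw):
    for a in (yaw,yaw+np.pi):
        y=np.array([np.cos(a),np.sin(a),0]);z=np.array([0,0,-1.]);yield np.c_[np.cross(y,z),y,z]
def go(p,yaw):
    c=[]
    for R in rot(yaw):
        q=ik(p,R)
        if q is not None: c.append((abs(np.array(q)-get_joint_positions()).max(),R))
    move_pose(p,min(c,key=lambda t:t[0])[1])
def pick(i):
    x,y=FL[i];z=H(i)-.0328
    move_gripper(min(.092,.030+.01*i+.024-.006))
    go([x,y,SAFE],GY[i]); servo_line([x,y,H(i)+.02],vel=.25); servo_line([x,y,z],vel=.1)
    move_gripper(0.01,20)
    print("pick",i,"opening",round(get_opening(),4),"force",get_gripper_force())
    servo_line([x,y,SAFE],vel=.2)
    print("up",round(get_opening(),4),"t",get_t())
def over(i,off=(0,0),z=None):
    x,y=np.array(BS[i])+off; go([x,y,SAFE],.138)
def place(i,off=(0,0)):
    x,y=np.array(BS[i])+off; zn=ZB+.006+H(i)-.0328
    servo_line([x,y,zn+.016],vel=.15); dwell(.2)
    f0=np.array(get_wrist_force())
    for k in range(1,20):
        servo_line([x,y,zn+.016-.001*k],vel=.03)
        d=np.array(get_wrist_force())-f0
        if abs(d[2])>4: break
    print("place",i,"dz to nominal mm",16-k,"dF",d.round(1),"opening",round(get_opening(),4))
def release(i):
    p=get_eef_pos(); move_gripper(min(.092,get_opening()+.02)); dwell(.1)
    servo_line([p[0],p[1],SAFE],vel=.25); print("t",get_t())
E
python3 - <<'E'
from r import *
from v import draw,proj
pick(2);over(2)
x,y=BS[2];zt=.105; zb=zt-.0272  # tcp; flask bottom
servo_line([x,y,zt],vel=.2); print(get_eef_pos())
o=[]
for n in("top","side"):
    im=capture(n)["image"][:,:,::-1]; cv2.imwrite(n+"_h.png",im)
    o.append(draw(n,im,[(x,y,zb,.022,(0,255,255)),(x,y,zb+.06,.022,(0,0,255)),(x,y,.0284,.032,(255,0,255))],proj(n,[x,y,.06])[0],np.array([36,40]),5.5))
cv2.imwrite("pics/h.png",np.hstack(o)); print(get_t(),get_opening())
E
```

```text
pick 2 opening 0.0433 force 20.000621625222266
up 0.0435 t 5.0583
[ 0.55191329 -0.02868501  0.10593763]
7.2333 0.043587010761650065
```

View pics/h.png

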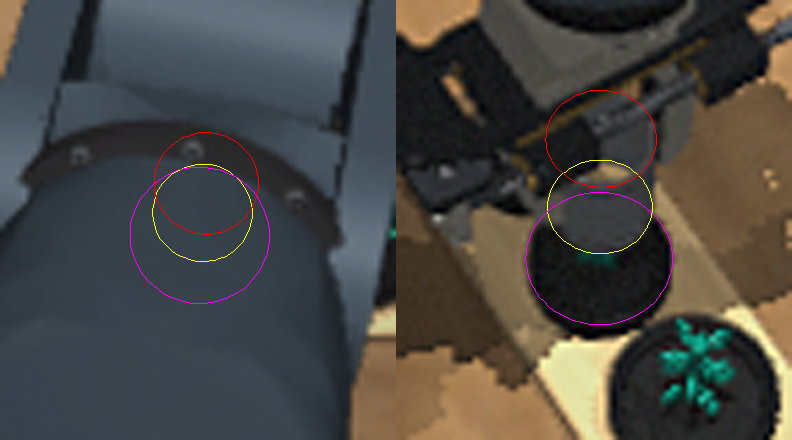

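The side view shows the flask bottom nearly inside the yellow prediction, with its right edge at about 652 and its lower edge at about 253. The top view is blocked by the arm. An enlarged side crop will show the offset.

```bash
python3 - <<'E'
from v import *
im=cv2.imread("side_h.png");x,y=.5519,-.0287;zb=.1059-.0272
# brighten, flask bottom only a dotted ring
im2=np.clip(im.astype(float)*1.8,0,255).astype(np.uint8)
a=draw("side",im2,[],proj("side",[x,y,.05])[0],np.array([18,22]),13)
b=draw("side",im2,[(x,y,zb,.022,(0,255,255))],proj("side",[x,y,.05])[0],np.array([12,22]),13)
cv2.imwrite("pics/h2.png",np.hstack([a,b]))
E
```

```text
(no output)
```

View pics/h2.png

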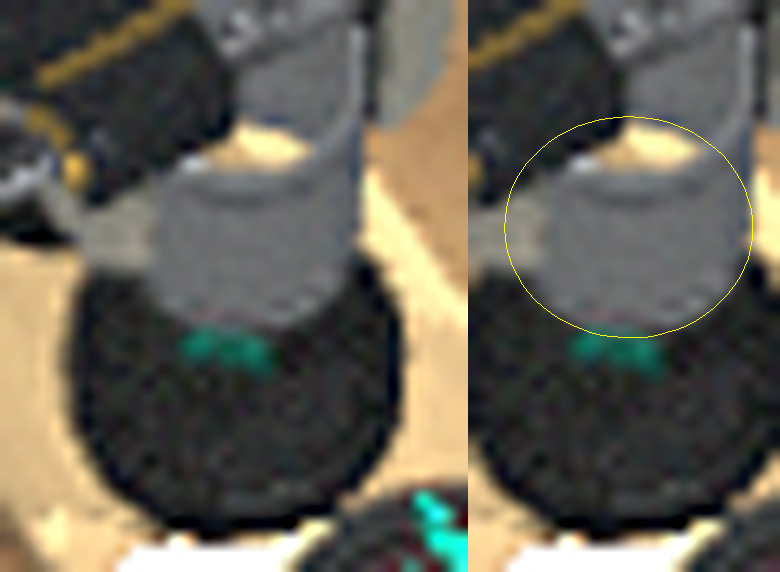

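The held flask matches the side camera's prediction within 1 mm, so I trust the side fit and shift the base about +1 mm in x. Now lowering.

```bash
sed -i 's/^BS=.*/BS={1:(.5433,.0366),2:(.5521,-.0278),3:(.5622,-.1021),4:(.5738,-.1864)}/' r.py
python3 - <<'E'
from r import *
place(2);print(get_eef_pos())
E
```

```text
place 2 dz to nominal mm 1 dF [-3.9  0.6 11.1] opening 0.0433
[ 0.55215347 -0.0278178   0.04541261]
```

```bash
python3 - <<'E'
from r import *
release(2)
pick(3);over(3);place(3)
E
```

```text
t 13.1917
pick 3 opening 0.0518 force 19.97253808309324
up 0.0518 t 17.975
place 3 dz to nominal mm 1 dF [-4.5  1.4 11. ] opening 0.0517
```

Flask 3's seating depth matches flask 2's, so it is on the floor. I'll release it and take a look.

```bash
python3 - <<'E'
from r import *
from v import draw,proj
release(3); go([.45,.25,SAFE],.138)
o=[]
for n in("top","side"):
    im=capture(n)["image"][:,:,::-1]
    r=[(*BS[i],ZB+.006+H(i),.012+.005*i,(0,0,255)) for i in(2,3)]
    o.append(draw(n,im,r,proj(n,[.557,-.075,.05])[0],np.array([36,50]),5.5))
cv2.imwrite("pics/p3.png",np.hstack(o))
print(get_t())
E
```

```text
t 25.8917
27.375
```

View pics/p3.png

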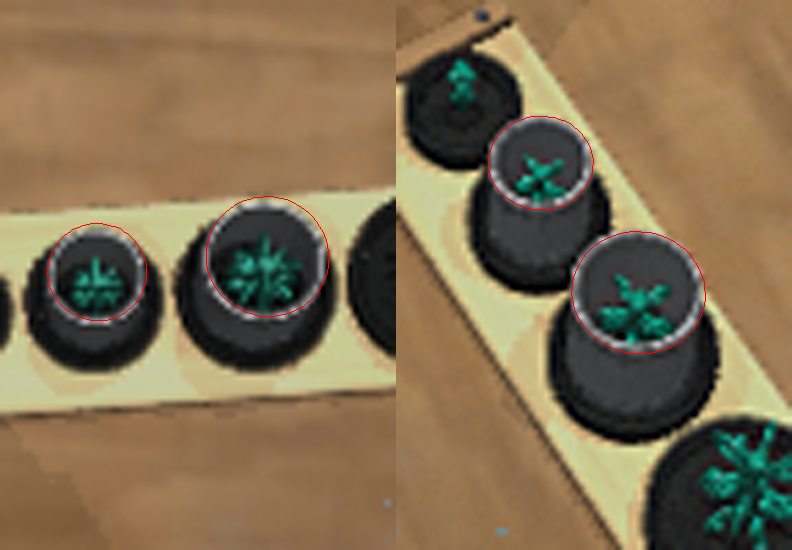

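Both flasks stand upright and concentric on bases 2 and 3, with their rims on the predicted rings. Now flasks 4 and 1.

```bash
python3 - <<'E'
from r import *
pick(4);over(4);place(4)
E
```

```text
pick 4 opening 0.0624 force 19.81391876935959
up 0.0621 t 31.2083
place 4 dz to nominal mm 1 dF [-3.2  0.3  9.9] opening 0.0624
```

```bash
python3 - <<'E'
from r import *
release(4);pick(1);over(1);place(1)
E
```

```text
t 39.6667
pick 1 opening 0.0324 force 20.00028687994927
up 0.0324 t 45.4333
place 1 dz to nominal mm 1 dF [-3.3 -0.3 11.2] opening 0.0322
```

```bash
python3 - <<'E'
from r import *
from v import draw,proj
release(1); go([.42,.28,SAFE],.138)
o=[]
for n in("top","side"):
    im=capture(n)["image"][:,:,::-1]
    r=[(*BS[i],ZB+.006+H(i),.012+.005*i,(0,0,255)) for i in(1,2,3,4)]
    o.append(draw(n,im,r,proj(n,[.557,-.085,.05])[0],np.array([72,72]),2.7))
cv2.imwrite("pics/end.png",np.hstack(o)); print(get_t())
E
```

```text
t 53.525
54.6833
```

View pics/end.png

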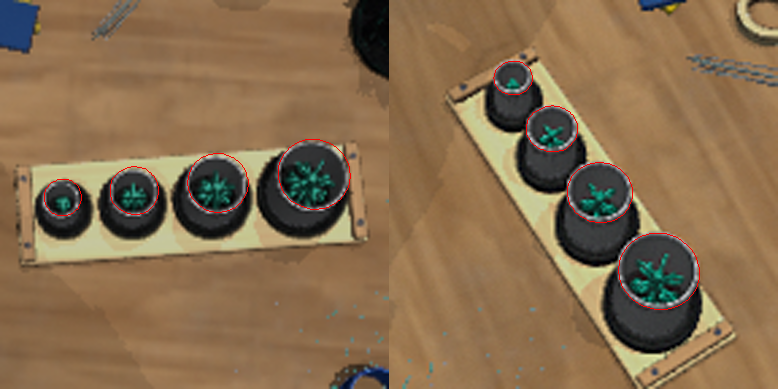

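All four flasks stand upright on their own bases, with their rims on the predicted rings, so I'm handing in.

```bash
python3 -c "
from plant import *
print(hand_in())"
```

```text
the job is handed in; nothing more can be done
None
```

I handed the job in at about 55 s: the last pictures show all four flasks upright over their trees, each on its own base, and I made no move near the flower model; no verdict was returned.

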